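# Uncover the bearing ball and turn its dish towards the box

## Robot

A 7-joint arm with a two-finger parallel gripper is mounted at the origin on a cart in front of the work surface, level with it; the furniture and walls round the work are solid. World frame = base frame: x ahead of the robot, y to its left, z up, the work surface at z = 0. Lengths are in mm, angles in rad, forces in N, time in s.
With the tool pointing down it reaches from about 425 to 875 mm from the base axis. Payload 4.7 kg.
Tool frame: the origin (TCP) lies between the finger pads; the fingertips stand 22 mm ahead of it and the grasp point (between the pads) lies 3 mm ahead of it; z points along the fingers, y is the direction in which the jaws open and shut (so a half turn about z gives the same grasp; the last joint's range is limited). The gripper opens to 87 mm and grips with 3 to 60 N. Pads are 19 mm wide; open, the fingers measure 117 mm over their backs; the gripper's body (75 mm by 190 mm) begins 51 mm behind the grasp point.
Start: joints at [-1.22, 0.321, -0.07, 1.45, 0.023, 1.371, -0.057], TCP at [214.831, 613.491, 244.587] pointing down, gripper open.
Joint ranges: [-2.86, 2.86], [-0.3, 2.09], [-1.38, 1.24], [0.06, 2.45], [-1.56, 4.7], [0.09, 2.05], [-2.69, 2.69]. Speed limits (rad/s): [2.57, 2.57, 3.14, 3.14, 3.14, 3.14, 3.14].

## Interface

Orientations are given as a rotation vector (axis times angle).
In Python, from plant import env, cams, boxes_of, landmark_of gives the robot as it stands. Calls block until the motion is done:
- env.move_to(position, orientation): joint-space move of the TCP to a pose.
- env.move_l(position, ori=None, rate=150, contact_N=None): straight line of the TCP; ori=None keeps the orientation; rate is the mean speed in mm/s. With contact_N (N) it stops when the force on the tool has changed by that much, and returns True; else False.
- env.move_j(angles): joint-space move.
- env.move_gripper(opening): opening from 0.0 (shut) to 1.0 (fully open); the grip force is fixed at half the most; returns when the fingers have stopped.
- env.pause(seconds).
- env.ik(position, orientation): joint angles nearest the present ones, or None.
- env.observe(): the state.
- cams.get_image(name): name is "side" or "top" or "wrist"; returns a dict with "pixels" (420x560x3 uint8, blue, green, red), "camera_matrix" (3x3 intrinsics, pixels), "T" (4x4, takes a point from camera to world coordinates). Camera axes: x right, y down, z forward; pixel columns grow to the right and rows downward; lengths in mm; the calibration is good to about 2 mm. A picture is of the moment at which its call begins. There is no depth.
A pose or a line that the arm cannot do raises env.MotionError and nothing moves.
- env.hand_in(): hands the job in, once; it reports no verdict.
Trained networks look in a picture, given as the dict that the camera call returned (one of the last four; its "shot" number tells which), for a name from the list of things; names that differ only in an ending like _2 or _b are one class to them, and where a whole thing is asked for, a point or a joint stands for the part that bears it (a point fixed in the world has none). Each returns a list of dicts, best first, with "p" (0 to 1); they miss things now and then, are a little off and sometimes report something else, mostly with a low value. They report only what shows in the picture. A call takes as long as a camera call. They do not tell look-alikes from the thing itself.
- boxes_of(picture, query): "position" ([x, y, z] in mm, in world coordinates, good to about 4 mm: the middle of the surface that is visible of it).
- landmark_of(picture, query): "position" ([x, y, z] in mm, in world coordinates, good to about 4 mm: a listed point, or the origin of a listed thing).
The state is a dict: "t": time; "q": joint angles; "joint_vel": joint speeds; "joint_torque": joint torques, N m; "eef_pos": TCP position; "eef_rot": TCP orientation; "force": force on the tool from outside, world axes, zero at the start; "moment": the same for the moment, N m; "width": opening from 0.0 (shut) to 1.0 (fully open).
Only numpy, scipy, OpenCV 4.12 (cv2) and the standard library are available. Lean on these libraries where they do the work, as an engineer would, in place of code of your own. Each camera call takes 0.05 s, during which the arm holds its last target.

## Task

Take the upturned cup off the dish and hang it by its handle on the hook of the stand. Then lift the dish by its upright wooden grip and give it a quarter turn clockwise (seen from above), so that its pouring lip points away from you to the far side, where the long black card box lies, and the dish is again square with the wooden block below; keep the dish level and the loose steel ball in its middle all the while, and leave the things round about alone. Finish still holding the dish, level and steady, centred above its block and at least 5 cm clear of it.

Things in the scene. Friction and masses are not known exactly. Their poses are not given: they have to be found in the camera images.
- dish: round aluminium dish, 123 mm across, 18 mm high, 120 g, on the wooden block. Origin: centre of its underside. Floor: a cone rising 8 degrees outward. Pouring lip (28 mm wide, a gap in the rim) at +x, pointing roughly to the left (+y) at the start, so the grip is on the right
- dish_grip (a point): where to pinch the dish's upright wooden grip, a flat fin outside the rim opposite the lip: 12 mm thick (along y), 34 mm long (x = -95 to -61 mm), z = 4 to 46 mm in the dish frame; pinch it across its thickness from above. This point is at (-78, 0, 34) mm in the dish frame, 12 mm below the top; axes as the dish's
- dish_middle (a point): lowest point of the dish's floor, on its axis, 4 mm above its underside
- dish_lip (a point): outer end of the pouring lip, at (80, 0, 12) mm in the dish frame
- ball_center (a point): centre of the loose steel ball, 25 mm across, 60 g, which rests in the middle of the dish, hidden under the cup at the start. It rolls easily: move the dish gently
- cup: straight steel cup, 60 mm outside diameter, 82 mm high, 90 g, mouth down in the dish over the ball. Origin: centre of its mouth (bottom); z up, closed end at z = 82 mm. Grip it across its body along its x axis, near the closed end. Its handle is an upright loop of 7 mm bar at +y, out to y = 63 mm
- cup_loop (a point): middle of the opening of the cup's handle, at (0, 43, 42) mm in the cup frame; the opening, seen along the cup's x, spans y = 30 to 56 mm and z = 22 to 62 mm
- cup_mid (a point): middle of the cup's body, at (0, 0, 42) mm in the cup frame
- hook_stand: fixed steel hook stand: round foot 90 mm across and 10 mm high, post 14 mm thick and 160 mm high. Origin: centre of the foot's underside. From the post a level rod 7 mm thick points to the stand's -x (roughly towards the robot) at z = 150 mm; its end at x = -65 mm is turned up, its top at z = 168 mm
- hook_seat (a point): middle of the hook's level rod, where the cup's handle is to hang: at (-30, 0, 150) mm in the stand's frame; the axes are the stand's
- block: fixed square wooden block, 80 x 80 x 18 mm, on which the dish stands. Origin: centre of its underside; its x axis points roughly away from the robot. At the start the dish's x axis lies along the block's +y within 0.06 rad; after the quarter turn it lies along the block's +x
- card_box: open black card box, 60 x 200 x 26 mm, long side along its y axis, standing on the bench beyond the block, seen from the robot. Origin: centre of its underside
- green_stone: greenish whetstone lying flat, 46 x 108 x 22 mm; leave alone
- handle_blank_b: pale wooden handle blank, 23 x 118 x 19 mm; leave alone
- handle_blank_c: dark wooden handle blank, 23 x 118 x 19 mm; leave alone
- marker_1: felt marker, 124 x 13 x 14 mm; leave alone
There are look-alikes about, which are no part of the job. There is more than one size of the cup; the one meant has the size given above.

How it is judged:
By the outcome, as a careful person would: the job done as asked, in the order asked, and still so for the second after the job is handed in, while the arm keeps its last pose, push and grip.
It also fails if it takes over 54 s, if anything falls off the work surface, if the arm or the gripper's body presses on something with over 40 N, if the wrist force passes 120 N, or if a joint passes its speed limit or range.

## Working session

There is one attempt and no reset: what is moved stays moved. The work goes in short steps, each a Python script; the robot and the scene stay as the last script left them, time stands still between calls to the robot, and variables do not carry over. Pictures are saved under pics/ and viewed, and the job is handed in when it is done.

```bash
ls; mkdir -p pics; python3 - <<'E'
from plant import env, cams, boxes_of, landmark_of
import cv2
for n in ["side","top","wrist"]:
    p=cams.get_image(n); cv2.imwrite(f"pics/a_{n}.png",p["pixels"])
    print(n,p["camera_matrix"].round(1).tolist(),p["T"].round(3).tolist())
    if n!="wrist":
        for q in ["dish","cup","hook_stand","hook_seat","block","card_box","cup_loop","dish_grip","dish_lip","cup_mid"]:
            for f in (boxes_of,landmark_of):
                try: print(n,q,f.__name__,[(r["position"] if isinstance(r["position"],list) else r["position"].round(0).tolist(),round(r["p"],2)) for r in f(p,q)][:4])
                except Exception as e: print(q,f.__name__,e)
s=env.observe();print(s["t"],s["eef_pos"],s["eef_rot"],s["force"])
E
```

```text
pics
side [[471.6, 0.0, 283.3], [0.0, 471.6, 206.4], [0.0, 0.0, 1.0]] [[0.848, -0.23, 0.477, 98.984], [-0.53, -0.373, 0.762, -665.637], [0.003, -0.899, -0.439, 487.37], [0.0, 0.0, 0.0, 1.0]]
side dish call [([521.2, -87.1, 28.2], 0.77)]
side dish call [([521.4, -59.2, 15.2], 0.56)]
side cup call [([513.7, -80.3, 80.4], 0.84), ([576.9, 84.5, 53.2], 0.66)]
side cup call [([523.8, -59.9, 24.8], 0.73), ([596.3, 97.5, -0.3], 0.61), ([387.0, 132.9, 1.5], 0.24)]
side hook_stand call [([604.6, 214.2, 13.8], 0.69)]
side hook_stand call [([609.3, 219.8, -0.1], 0.79), ([525.2, -56.4, 26.5], 0.31), ([521.0, -60.4, 13.3], 0.29)]
side hook_seat call [([601.6, 213.7, 10.9], 0.91)]
side hook_seat call [([581.3, 220.8, 151.0], 0.81), ([506.1, 20.3, 31.7], 0.67), ([402.2, -131.1, 3.2], 0.5), ([520.3, -54.6, 21.5], 0.46)]
side block call [([494.7, -91.3, 6.1], 0.72), ([381.8, 116.5, 20.3], 0.49), ([708.2, -3.9, 11.2], 0.47)]
side block call [([527.8, -51.8, -2.2], 0.66)]
side card_box call [([707.7, -5.9, 13.2], 0.93)]
side card_box call [([696.4, 6.4, 3.8], 0.56)]
side cup_loop call [([582.0, 87.2, 52
[... 1626 characters left out ...]
7)]
top dish_grip call [([518.8, -50.2, 25.8], 0.63)]
top dish_grip call [([539.2, -134.7, 48.4], 0.69), ([445.8, 261.5, -1.9], 0.59)]
top dish_lip call [([519.4, -52.7, 31.1], 0.76)]
top dish_lip call [([503.3, 19.8, 28.2], 0.66)]
top cup_mid call [([521.5, -48.8, 106.9], 0.77), ([595.3, 90.8, 61.0], 0.65)]
top cup_mid call [([523.0, -55.2, 69.0], 0.9), ([595.5, 94.9, 31.3], 0.9)]
wrist [[320.1, 0.0, 273.7], [0.0, 320.1, 212.9], [0.0, 0.0, 1.0]] [[0.33, 0.913, 0.241, 149.802], [0.944, -0.319, -0.084, 635.566], [0.0, 0.255, -0.967, 384.698], [0.0, 0.0, 0.0, 1.0]]
2.15 [214.84045381 613.49464711 244.59228935] [5.26523744e-01 3.09710357e+00 1.34148564e-04] [ 0.04712015  0.19241427 -0.02611153]
```

View images.

View pics/a_side.png

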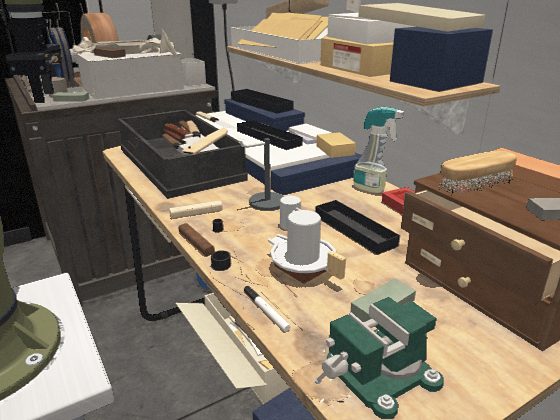

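View pics/a_top.png

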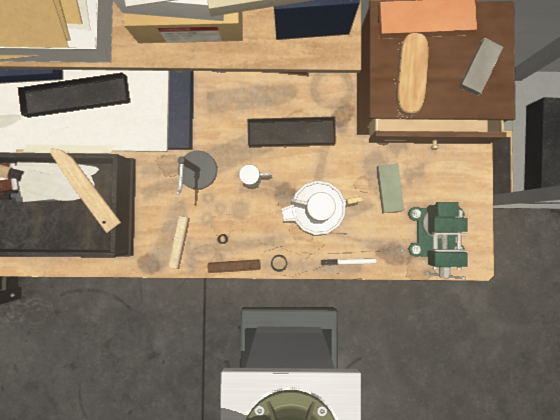

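```bash
python3 - <<'E'
import cv2
t=cv2.imread("pics/a_top.png")
cv2.imwrite("pics/a_top_c.png",cv2.resize(t[110:260,180:380],None,fx=4,fy=4,interpolation=2))
t=cv2.imread("pics/a_side.png")
cv2.imwrite("pics/a_side_c.png",cv2.resize(t[30:230,150:410],None,fx=3,fy=3,interpolation=2))
E
```

```text
(no output)
```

View pics/a_top_c.png

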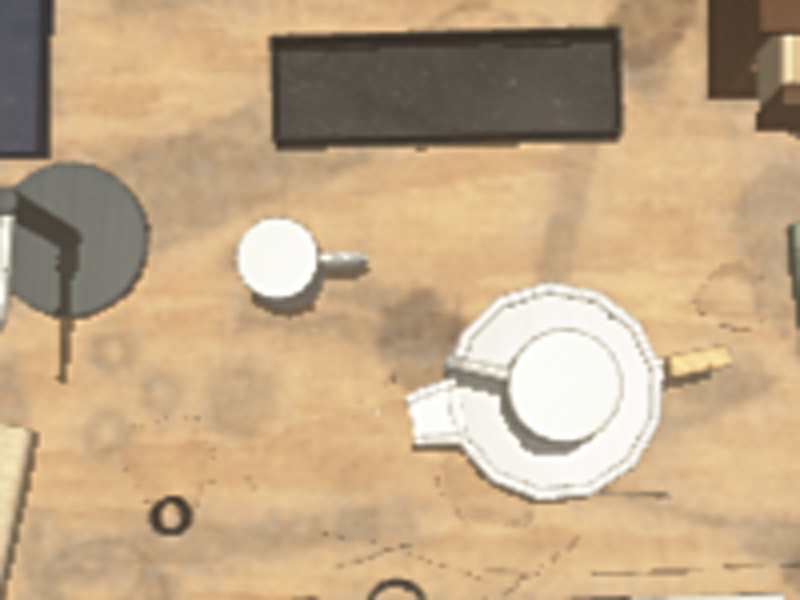

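View pics/a_side_c.png

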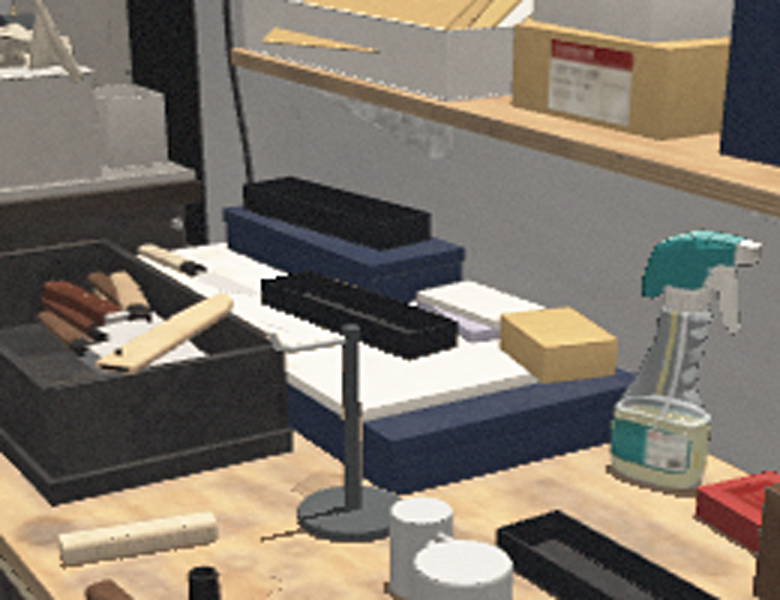

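```bash
cat > h.py <<'E'
from plant import env, cams, boxes_of, landmark_of
import numpy as np, cv2
from scipy.spatial.transform import Rotation as R
def ori(a_deg, tilt=None):
    a=np.radians(a_deg); y=np.array([np.cos(a),np.sin(a),0]); z=np.array([0,0,-1.]); x=np.cross(y,z)
    M=np.column_stack([x,y,z])
    return R.from_matrix(M)
def rv(a): return ori(a).as_rotvec()
def back(p,u,v,z):
    K=p["camera_matrix"];T=p["T"]; d=T[:3,:3]@np.linalg.solve(K,np.array([u,v,1.])); o=T[:3,3]
    return o+d*(z-o[2])/d[2]
def proj(p,X):
    X=np.atleast_2d(X);T=p["T"];c=(X-T[:3,3])@T[:3,:3]; q=c@p["camera_matrix"].T; return q[:,:2]/q[:,2:]
def snap(n,name,show=None):
    p=cams.get_image(n); cv2.imwrite(f"pics/{name}.png",p["pixels"]); np.savez(f"pics/{name}.npz",**{k:v for k,v in p.items()}); return p
def st():
    s=env.observe(); print("t",round(s["t"],2),"pos",np.round(s["eef_pos"],1),"q",np.round(s["q"],2),"F",np.round(s["force"],1),"M",np.round(s["moment"],2),"w",round(float(s["width"]),3)); return s
E
python3 - <<'E'
from h import *
# go over the cup, look; check IK
for pos,a in [((523,-57,235),-8),((445,-70,117),-78),((535,-135,55),12),((560,170,200),10)]:
    q=env.ik(pos,rv(a)); print(pos,a,None if q is None else np.round(q,2))
env.move_to((523,-57,260),rv(-8))
st()
p=snap("wrist","b_wrist")
for q in ["cup","cup_loop","cup_mid","dish","dish_grip","dish_lip","hook_seat"]:
    print(q,[(np.round(r["position"],0).tolist(),round(r["p"],2)) for r in landmark_of(p,q)][:3])
E
```

```text
(523, -57, 235) -8 [-0.1   0.06  0.17  1.78 -0.01  1.3  -0.07]
(445, -70, 117) -78 [-0.67 -0.02  0.77  2.1   0.02  1.05 -1.27]
(535, -135, 55) 12 [-0.54  0.39  0.87  1.92 -0.36  0.99  0.71]
(560, 170, 200) 10 [-0.7   0.22  0.42  1.69 -0.09  1.25 -0.09]
t 4.76 pos [523.2 -55.8 259.9] q [-0.01  0.05  0.07  1.74 -0.    1.35 -0.08] F [-0.6  0.1 -0.2] M [-0.09 -0.01  0.03] w 0.998
cup [([593.0, 94.0, -5.0], 0.67), ([525.0, -59.0, 30.0], 0.62), ([405.0, -129.0, 2.0], 0.37)]
cup_loop [([531.0, -12.0, 61.0], 0.82), ([595.0, 64.0, 32.0], 0.67)]
cup_mid [([592.0, 96.0, 30.0], 0.7), ([570.0, -218.0, -1.0], 0.24)]
dish []
dish_grip [([537.0, -132.0, 51.0], 0.57)]
dish_lip [([510.0, 19.0, 28.0], 0.8)]
hook_seat []
```

View pics/b_wrist.png

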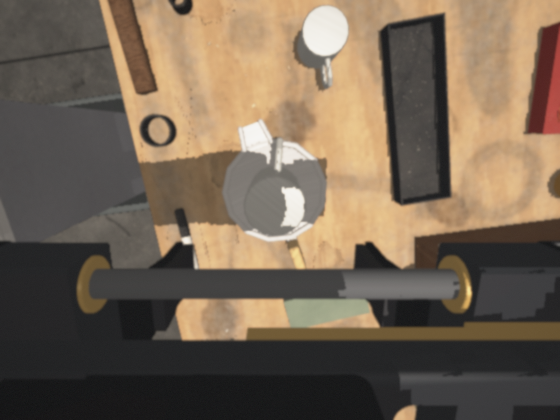

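```bash
cat > ov.py <<'E'
from h import *
def load(n):
    d=np.load(f"pics/{n}.npz"); return {k:d[k] for k in d.files if k!="shot"}
def circ(c,r,z,n=60):
    t=np.linspace(0,2*np.pi,n); return np.column_stack([c[0]+r*np.cos(t),c[1]+r*np.sin(t),np.full(n,z)])
def frame(c,yaw,pts):
    cs,s=np.cos(yaw),np.sin(yaw);P=np.array(pts,float);return np.column_stack([c[0]+cs*P[:,0]-s*P[:,1],c[1]+s*P[:,0]+cs*P[:,1],c[2]+P[:,2]])
def overlay(p,curves,crop,f,out):
    u0,u1,v0,v1=crop
    im=cv2.resize(np.ascontiguousarray(p["pixels"])[v0:v1,u0:u1],None,fx=f,fy=f,interpolation=2)
    for X,col in curves:
        q=((proj(p,X)+.5-[u0,v0])*f-.5).round().astype(np.int32)
        cv2.polylines(im,[q.reshape(-1,1,2)],False,col,1)
    cv2.imwrite(f"pics/{out}.png",im)
def curves(cup,cyaw,dish,dyaw):
    C=(*cup,26.2);D=(*dish,18)
    return [(circ(cup,30,108),(0,0,255)),(frame(C,cyaw,[(0,y,z) for y,z in[(30,66),(63,66),(63,18),(30,18)]]),(255,0,255)),
     (circ(dish,61.5,36),(0,180,0)),(frame(D,dyaw,[(-95,-6,46),(-61,-6,46),(-61,6,46),(-95,6,46),(-95,-6,46)]),(255,0,0)),
     (frame(D,dyaw,[(80,-14,12),(80,14,12)]),(255,0,0)),
     (frame((*dish,18),dyaw,[(-40,-40,0),(-40,40,0),(40,40,0),(40,-40,0),(-40,-40,0)]),(255,255,0))]
E
python3 - <<'E'
from ov import *
p=load("b_wrist")
cv=curves((523.6,-58),np.radians(-8),(522,-56),np.radians(101.6))
overlay(p,cv,(200,360,100,290),3,"b_ov_w")
t=snap("top","b_top")  # arm may hide; also side
s=snap("side","b_side")
overlay(s,cv,(250,360,190,300),5,"b_ov_s")
a={"pixels":cv2.imread("pics/a_top.png"),"camera_matrix":t["camera_matrix"],"T":t["T"]}
overlay(a,cv,(275,375,160,250),6,"b_ov_t")
E
```

```text
(no output)
```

View pics/b_ov_w.png

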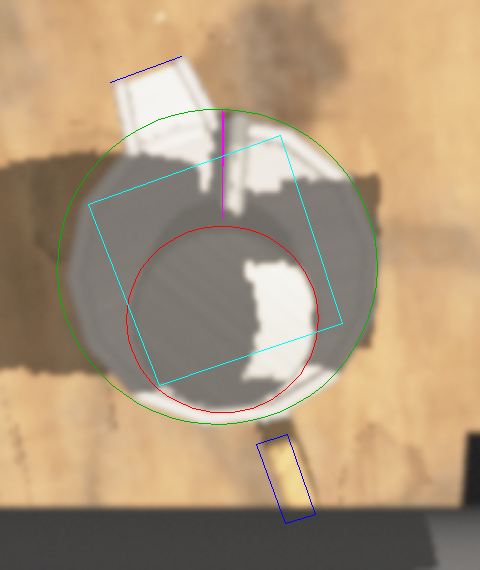

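View pics/b_ov_t.png

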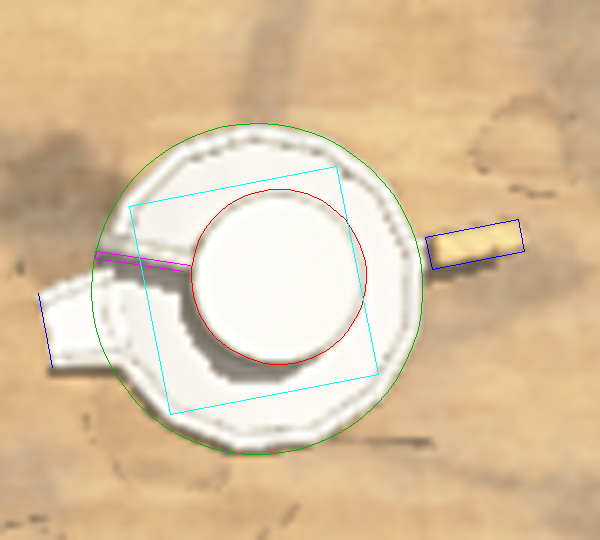

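View pics/b_ov_s.png

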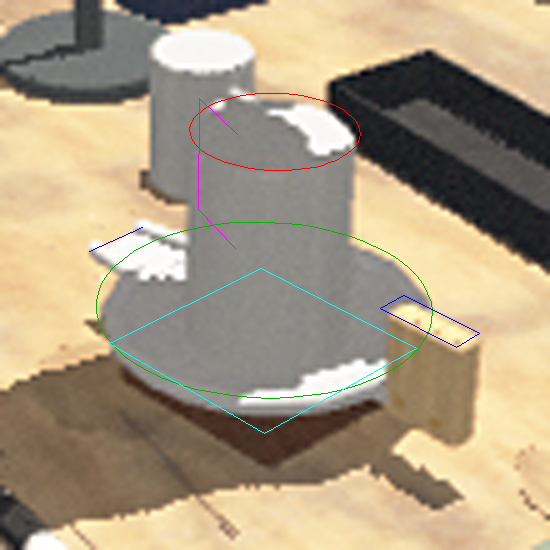

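```bash
python3 - <<'E'
from ov import *
env.move_l((524.3,-57.5,180),rv(-11),rate=150)
env.move_l((524.3,-57.5,91),rate=120,contact_N=12)
st()
env.move_gripper(0.0)
s=st(); print("width mm",s["width"]*87)
env.move_l((524.3,-57.5,150),rate=60)
st()
w=snap("side","c_side"); 
def stand(c,yaw):
    C=(*c,0)
    return [(circ(c,45,10),(0,200,0)),(frame(C,yaw,[(0,0,10),(0,0,150),(-65,0,150),(-65,0,168)]),(0,0,255))]
S=load("b_side");a={"pixels":cv2.imread("pics/a_top.png"),"camera_matrix":np.load("pics/b_top.npz")["camera_matrix"],"T":np.load("pics/b_top.npz")["T"]}
a2={**S,"pixels":cv2.imread("pics/a_side.png")}
cv=stand((610.5,221),0)
overlay(a,cv,(160,260,130,230),6,"c_ov_t"); overlay(a2,cv,(220,320,120,220),6,"c_ov_s")
E
```

```text
t 6.83 pos [525.  -57.5  91.8] q [-0.01  0.19  0.07  1.93 -0.02  1.01 -0.12] F [0.2 0.5 0.1] M [-0.11  0.08  0.01] w 1.0
t 7.42 pos [524.4 -57.5  91.2] q [-0.01  0.19  0.07  1.93 -0.02  1.01 -0.12] F [-0.9 -0.   1.1] M [-0.08  0.13 -0.01] w 0.685
width mm 59.601296874663525
t 8.56 pos [523.9 -57.5 149.5] q [-0.01  0.13  0.07  1.88 -0.01  1.13 -0.12] F [-0.6 -0.3 -1.8] M [-0.08  0.08 -0.03] w 0.688
```

View pics/c_ov_t.png

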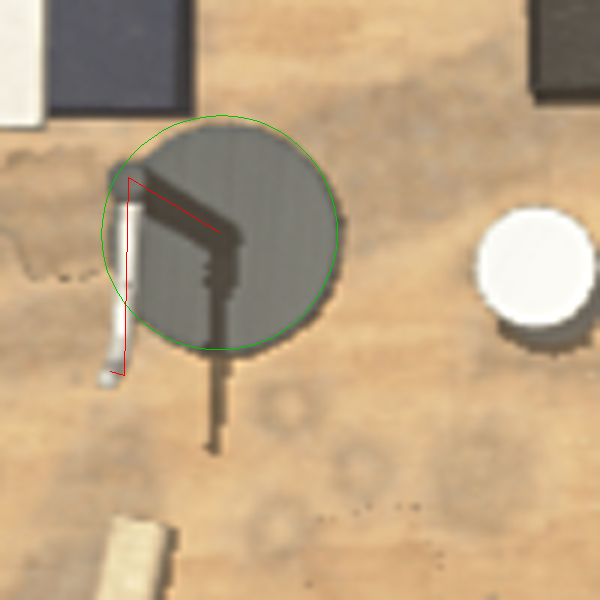

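View pics/c_ov_s.png

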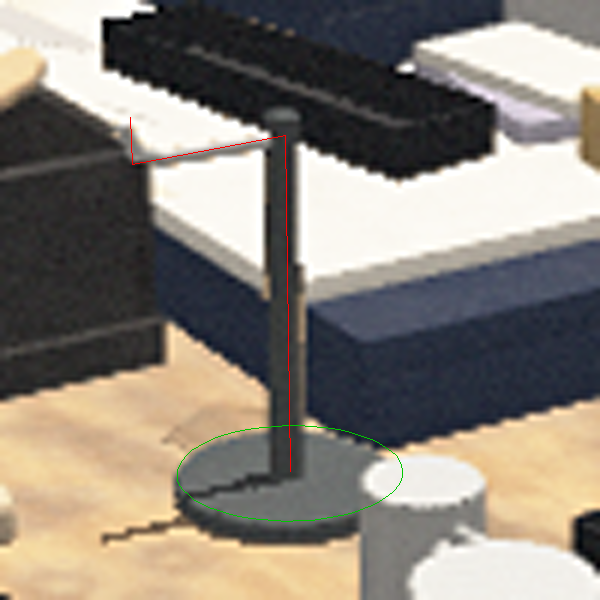

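View pics/c_side.png

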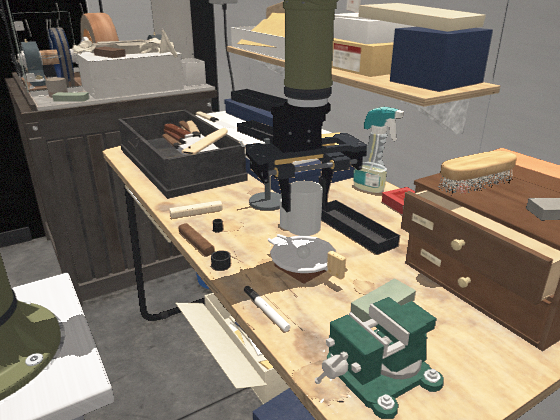

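```bash
python3 - <<'E'
from ov import *
env.move_l((524,-57.5,215),rate=150)
env.move_to((495,182,200),rv(-2.4))
env.move_l((495,182,180),rate=120)
s=st()
w=snap("wrist","d_wrist"); snap("side","d_side"); snap("top","d_top")
for p in (w,):
  for q in ["hook_seat","cup_loop","hook_stand"]:
    print(q,[(np.round(r["position"],0).tolist(),round(r["p"],2)) for r in landmark_of(p,q)][:3])
E
```

```text
t 10.47 pos [495.  180.1 179.3] q [-0.27  0.11 -0.14  1.84  0.02  1.2  -0.46] F [ 0.4 -0.4 -0.2] M [-0.06  0.05  0.01] w 0.688
hook_seat [([580.0, 220.0, 149.0], 0.77)]
cup_loop [([497.0, 228.0, 146.0], 0.98)]
hook_stand [([610.0, 224.0, 0.0], 0.96)]
```

View pics/d_wrist.png

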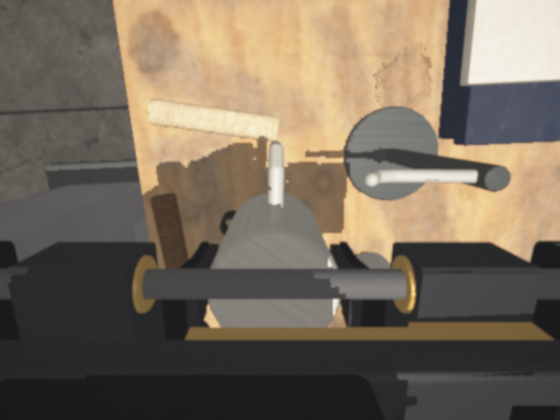

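View pics/d_side.png

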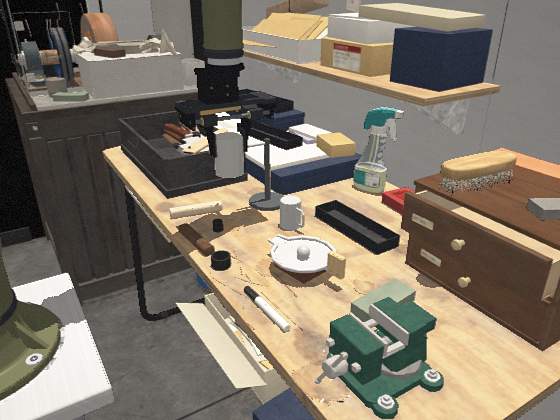

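```bash
python3 - <<'E'
from ov import *
p=load("d_wrist"); f=lambda u,v,z: np.round(back(p,u,v,z),1)
print("tip",f(374,180,168),"post",f(497,178,160),"rod far",f(470,176,153),"rod near",f(392,175.5,153))
print("foot ctr",f(392,153,10))
s=env.observe();print(s["eef_pos"])
# cup handle: top bar z = origin115+66
for u,v in [(276,146),(277,200)]: print("handle",f(u,v,180))
cup=(495,180,114.3)
def cv(yc,st,sy):
    return [(frame((*cup[:2],cup[2]),yc,[(0,y,z) for y,z in[(30,66),(63,66),(63,18),(30,18)]]),(255,0,255)),(circ(st,45,10),(0,200,0)),(frame((*st,0),sy,[(0,0,10),(0,0,150),(-65,0,150),(-65,0,168)]),(0,0,255))]
overlay(p,cv(np.radians(-2.4),(610.5,221),-0.03),(200,530,90,240),2.4,"d_ov")
s=load("d_side");overlay(s,cv(np.radians(-2.4),(610.5,221),-0.03),(180,300,100,220),5,"d_ovs")
E
```

```text
tip [545.2 222.8 168. ] post [609.  219.7 160. ] rod far [599.7 220.1 153. ] rod near [559.1 222.2 153. ]
foot ctr [609.9 221.1  10. ]
[495.3498111  182.00383207 180.57677377]
handle [499.2 241.3 180. ]
handle [498.6 217.7 180. ]
```

View pics/d_ov.png

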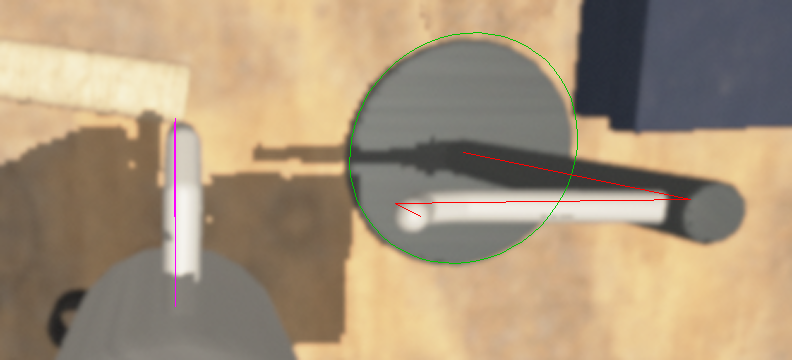

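View pics/d_ovs.png

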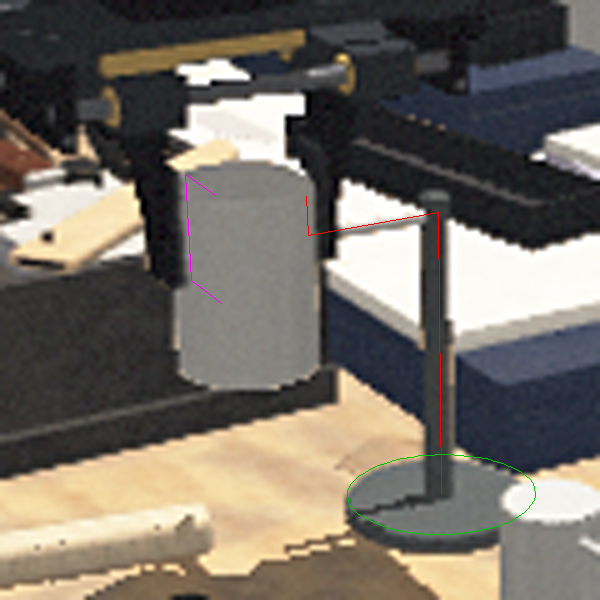

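```bash
cat > hang.py <<'E'
from ov import *
sy=-0.045; ROD=np.array([565,222.3,150.])
def hangpose(phi,P):
    ax=np.array([np.cos(sy),np.sin(sy),0]); Rt=R.from_rotvec(ax*np.radians(phi))
    Rz=R.from_euler('z',-0.045); off=np.array([-1,1,65.])-np.array(P,float)  # TCP rel P in cup frame
    return ROD+Rt.apply(Rz.apply(off)), (Rt*ori(-2.4)).as_rotvec()
E
python3 - <<'E'
from hang import *
for phi in (0,20,40): 
    x,r=hangpose(phi,(0,49,55)); q=env.ik(x,r); print(phi,x.round(1),None if q is None else np.round(q,2))
env.move_l((561.5,179.5,180.5),rate=60,contact_N=8)
st(); snap("wrist","e_wrist"); snap("side","e_side")
E
```

```text
0 [561.8 174.4 160. ] [-0.25  0.25 -0.12  1.71  0.03  1.18 -0.41]
20 [561.8 173.9 143. ] [-0.08  0.23 -0.07  1.83 -0.38  1.05 -0.01]
40 [562.1 179.2 126.8] [ 0.05  0.3  -0.03  1.9  -0.8   1.09  0.43]
t 12.03 pos [561.2 179.7 180.5] q [-0.25  0.24 -0.12  1.69  0.03  1.22 -0.42] F [-0.3 -0.1 -1.3] M [-0.06  0.02  0.02] w 0.685
```

View pics/e_wrist.png

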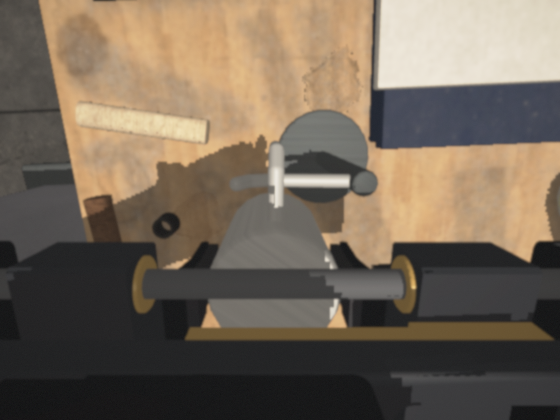

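```bash
python3 - <<'E'
from hang import *
for phi in (0,40):
    x,r=hangpose(phi,(0,49,55)); print(phi,env.move_l(x,r,rate=50 if phi==0 else 22,contact_N=10)); st()
snap("wrist","f_wrist"); snap("side","f_side"); 
E
```

```text
0 False
t 12.7 pos [561.8 174.3 159.7] q [-0.24  0.25 -0.12  1.71  0.03  1.18 -0.41] F [-0.3 -0.  -1.1] M [-0.1  -0.04  0.02] w 0.689
40 False
t 14.38 pos [562.2 179.7 127.3] q [ 0.16  0.31 -0.15  1.9  -0.77  1.07  0.4 ] F [-0.7  1.  -0.7] M [-0.98  0.08 -0.01] w 0.691
```

View pics/f_wrist.png

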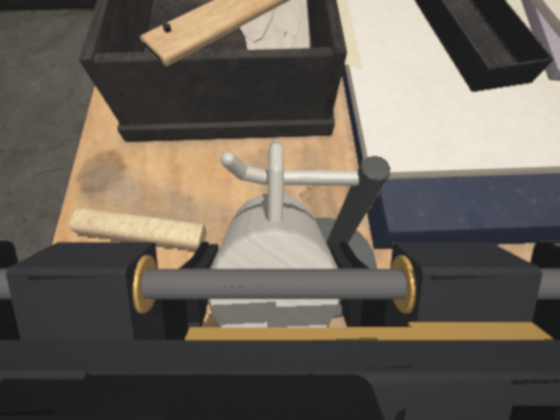

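View pics/f_side.png

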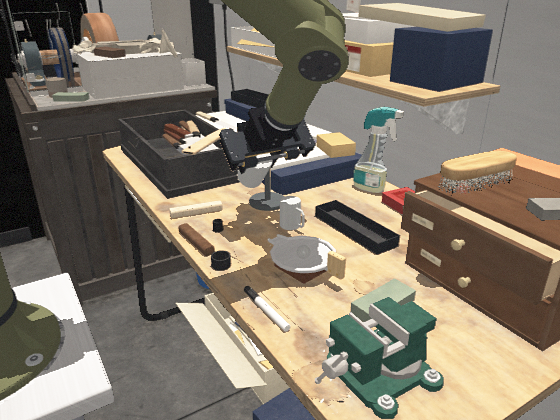

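```bash
python3 - <<'E'
from hang import *
env.move_gripper(1.0)
env.pause(0.6)
snap("wrist","g_wrist")
s=st()
M=R.from_rotvec(s["eef_rot"]).as_matrix(); d=-M[:,2]; print(d)
env.move_l(s["eef_pos"]+d*80,rate=120)
st(); snap("wrist","g_wrist2"); snap("side","g_side")
E
```

```text
t 15.9 pos [562.  179.2 126.8] q [ 0.16  0.31 -0.15  1.9  -0.77  1.07  0.4 ] F [-0.4 -0.1  0.1] M [-0.82  0.12 -0.02] w 0.998
[-0.02889054 -0.6421584   0.76602736]
t 16.72 pos [559.2 128.4 187.6] q [ 0.22  0.24 -0.11  1.84 -0.72  1.22  0.38] F [-0.2 -0.4 -0.5] M [-0.78  0.06  0.01] w 0.999
```

View pics/g_wrist.png

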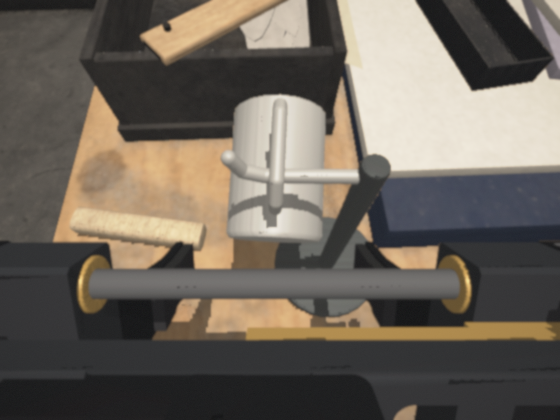

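View pics/g_wrist2.png

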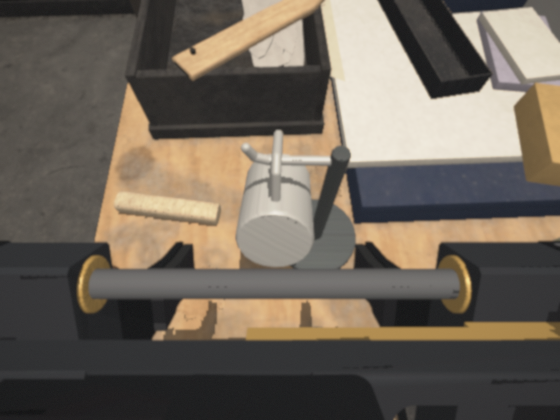

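View pics/g_side.png

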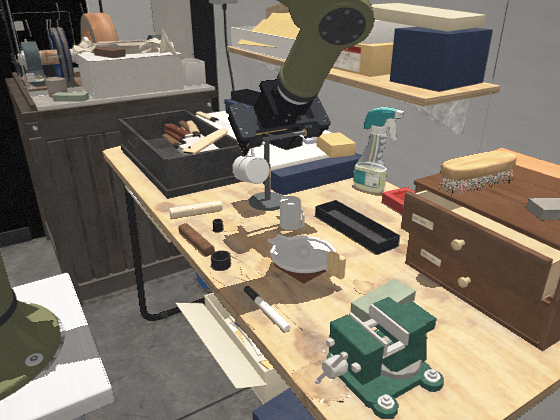

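```bash
python3 - <<'E'
from ov import *
env.move_l((550,110,230),rv(0),rate=200)
env.move_to((537,-134,160),rv(11.6))
st(); p=snap("wrist","h_wrist"); t=snap("top","h_top"); s=snap("side","h_side")
for n,p in (("w",p),("t",t),("s",s)):
  for q in ["dish_grip","dish_lip","ball_center","block","dish_middle"]:
    print(n,q,[(np.round(r["position"],0).tolist(),round(r["p"],2)) for r in landmark_of(p,q)][:3])
cv=curves((523.6,-58),np.radians(-8),(522,-56),np.radians(101.6))[2:]
P=load("h_wrist");overlay(P,cv,(130,410,30,280),2.4,"h_ovw"); S=load("h_side");overlay(S,cv,(250,360,190,300),5,"h_ovs")
E
```

```text
t 18.67 pos [ 537.3 -133.1  160.1] q [ 0.2   0.18 -0.    1.8  -0.    1.16  0.4 ] F [0.3 0.8 0.7] M [-0.09 -0.01  0.02] w 1.002
w dish_grip [([538.0, -130.0, 51.0], 0.69), ([528.0, -55.0, 22.0], 0.2)]
w dish_lip [([510.0, 17.0, 29.0], 0.59)]
w ball_center [([523.0, -53.0, 35.0], 0.88)]
w block []
w dish_middle [([527.0, -56.0, 22.0], 0.59)]
t dish_grip [([543.0, -133.0, 48.0], 0.95), ([565.0, 230.0, 139.0], 0.7), ([446.0, 258.0, 1.0], 0.5)]
t dish_lip [([506.0, 18.0, 33.0], 0.93), ([578.0, 218.0, 147.0], 0.63), ([566.0, 261.0, 92.0], 0.32)]
t ball_center [([525.0, -58.0, 35.0], 0.56)]
t block []
t dish_middle [([522.0, -52.0, 23.0], 0.97)]
s dish_grip [([534.0, -135.0, 51.0], 0.88)]
s dish_lip [([504.0, 22.0, 31.0], 0.7)]
s ball_center [([524.0, -58.0, 33.0], 0.53), ([570.0, -222.0, 2.0], 0.4)]
s block [([526.0, -49.0, -4.0], 0.49), ([570.0, 258.0, 86.0], 0.29)]
s dish_middle [([520.0, -56.0, 21.0], 0.56)]
```

View pics/h_ovw.png

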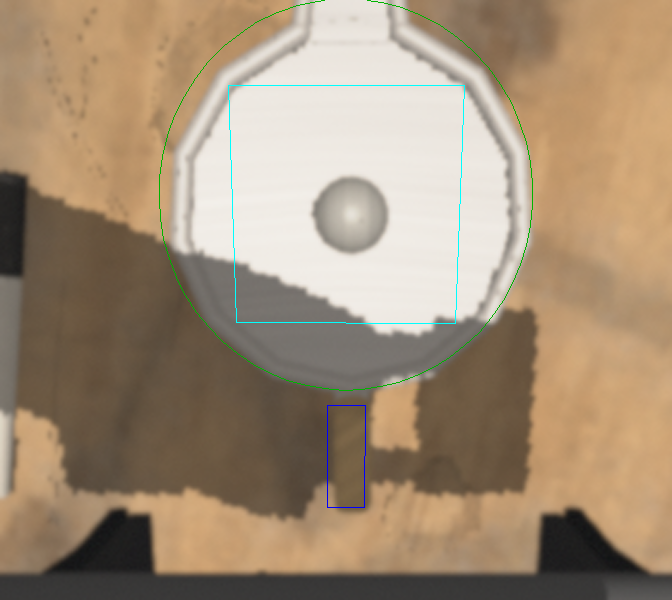

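View pics/h_ovs.png

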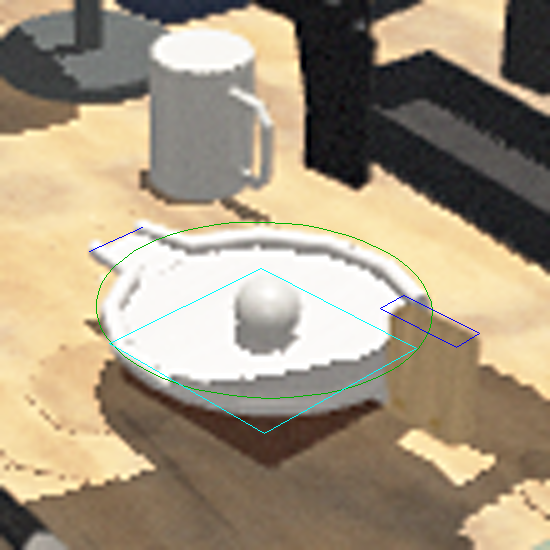

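View pics/h_wrist.png

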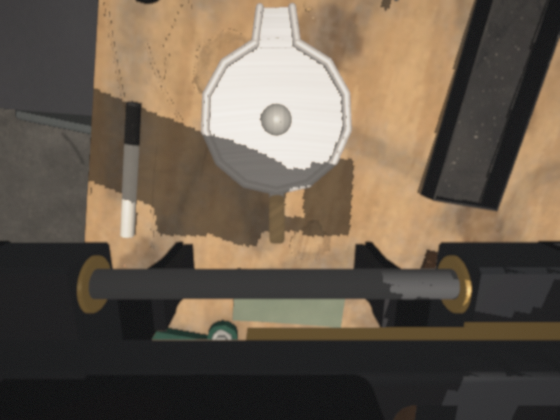

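```bash
python3 - <<'E'
from ov import *
p=load("h_wrist"); f=lambda u,v,z: np.round(back(p,u,v,z),1)
print("ball",f(276,119,35),"fin end far",f(277.3,241,64),"lip",f(277,5,30),"rimL",f(202.5,108,36),"rimR",f(351,108,36))
print("fin L/R",f(130+330/2.4,30+460/2.4,64),f(130+368/2.4,30+460/2.4,64))
t=load("h_top"); s=load("h_side")
cv2.imwrite("pics/h_tc.png",cv2.resize(t["pixels"][160:250,275:375],None,fx=6,fy=6,interpolation=2))
print("side ball",np.round(back(s,250+267/5,190+308/5,35),1))
print("block corner side z0",np.round(back(s,250+269/5,190+467/5,0),1))
# block front edges: left line, right line pts at z=0
for u,v in [(122,372),(160,400),(200,426),(240,451),(300,450),(340,428),(385,404)]:
    print((u,v),np.round(back(s,250+u/5,190+v/5,0),1))
cv2.imwrite("pics/h_sc.png",cv2.resize(s["pixels"][250:290,265:340],None,fx=10,fy=10,interpolation=0))
E
```

```text
ball [524.3 -58.2  35. ] fin end far [ 543.8 -148.4   64. ] lip [508.4  22.1  30. ] rimL [466.  -61.7  36. ] rimR [580.4 -38.2  36. ]
fin L/R [ 533.2 -134.5   64. ] [ 545.2 -132.1   64. ]
side ball [522.3 -59.3  35. ]
block corner side z0 [ 495.5 -101.3    0. ]
(122, 372) [482.9 -21.6   0. ]
(160, 400) [485.1 -45.2   0. ]
(200, 426) [488.6 -67.1   0. ]
(240, 451) [492.2 -87.8   0. ]
(300, 450) [510.8 -98.6   0. ]
(340, 428) [531.  -94.9   0. ]
(385, 404) [554.2 -91.   -0. ]
```

View pics/h_sc.png

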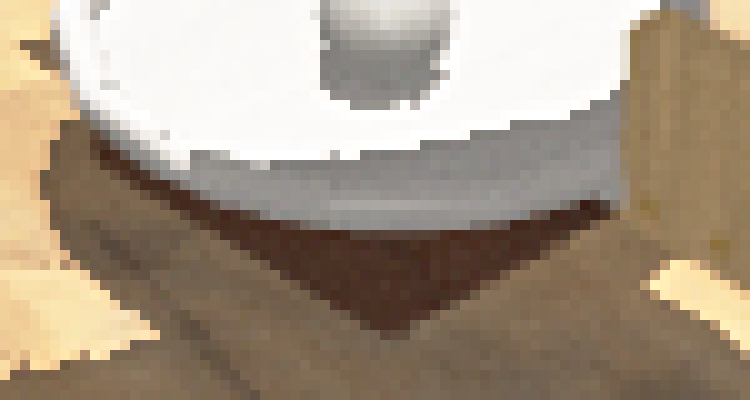

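View pics/h_tc.png

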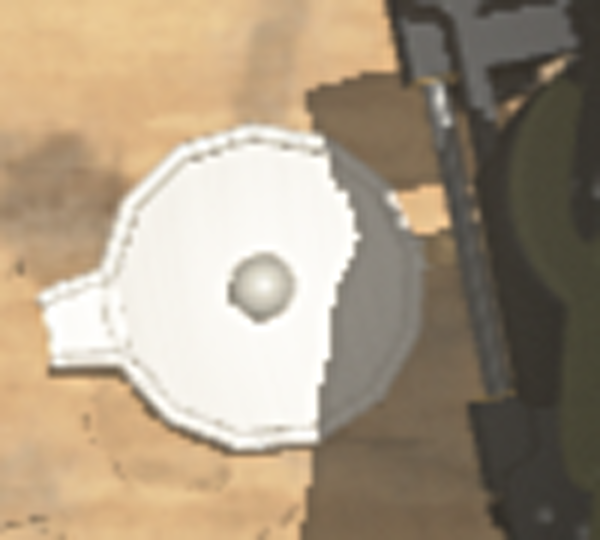

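```bash
python3 - <<'E'
from ov import *
env.move_l((540,-132.7,100),rv(11.6),rate=120)
print(env.move_l((540,-132.7,53),rate=80,contact_N=10)); st()
snap("wrist","i_wrist0")
env.move_gripper(0.0); s=st(); print(s["width"]*87)
snap("wrist","i_wrist1")
E
python3 - <<'E'
import cv2,numpy as np
a=cv2.imread("pics/i_wrist0.png");b=cv2.imread("pics/i_wrist1.png")
cv2.imwrite("pics/i_cmp.png",np.hstack([a[:300,90:470],b[:300,90:470]]))
E
```

```text
False
t 20.95 pos [ 540.1 -132.7   53. ] q [ 0.2   0.3  -0.    1.89  0.    0.95  0.4 ] F [-0.5 -0.1 -0.9] M [-0.13  0.07 -0.01] w 0.998
t 22.19 pos [ 539.9 -132.7   53. ] q [ 0.2   0.3  -0.    1.89  0.    0.95  0.39] F [-0.3 -0.1  0.4] M [-0.11  0.04 -0.01] w 0.137
11.885667965922316
```

View pics/i_cmp.png

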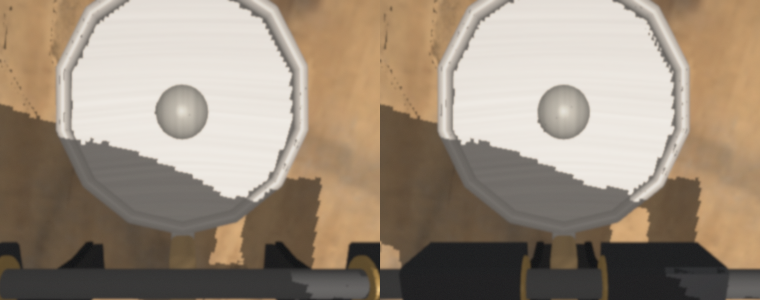

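```bash
python3 - <<'E'
from ov import *
env.move_l((540,-132.7,65),rate=15)
s=st(); snap("wrist","j_wrist"); S=snap("side","j_side")
a=cv2.imread("pics/i_wrist1.png");b=cv2.imread("pics/j_wrist.png")
cv2.imwrite("pics/j_cmp.png",np.hstack([a[:300,90:470],b[:300,90:470]]))
cv2.imwrite("pics/j_sc.png",cv2.resize(S["pixels"][170:300,240:370],None,fx=4.5,fy=4.5,interpolation=2))
E
```

```text
t 23.19 pos [ 539.9 -132.7   64.9] q [ 0.2   0.28 -0.    1.88  0.    0.98  0.4 ] F [-0.4  0.3 -0.9] M [-0.29 -0.02 -0.07] w 0.136
```

View pics/j_cmp.png

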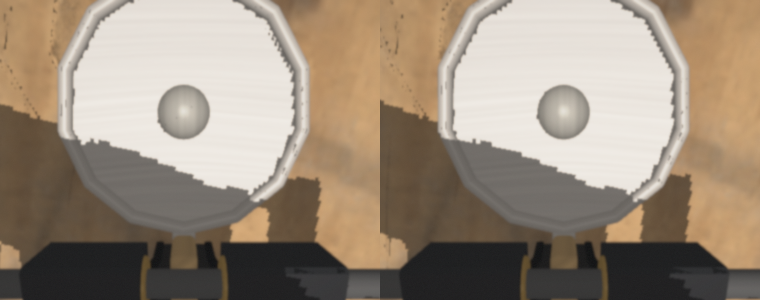

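View pics/j_sc.png

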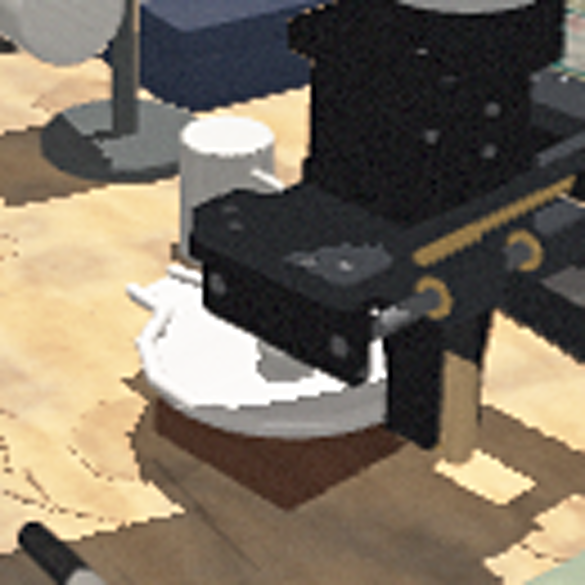

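```bash
python3 - <<'E'
from ov import *
env.move_l((540,-132.7,117),rate=28)
s=st(); W=snap("wrist","k_wrist"); S=snap("side","k_side")
for q in ["block","dish","ball_center"]:
    print(q,[(np.round(r["position"],0).tolist(),round(r["p"],2)) for r in landmark_of(S,q)][:3])
cv2.imwrite("pics/k_sc.png",cv2.resize(S["pixels"][160:290,240:370],None,fx=4.5,fy=4.5,interpolation=2))
E
```

```text
t 25.3 pos [ 539.9 -132.7  116.8] q [ 0.19  0.22 -0.    1.84  0.    1.08  0.4 ] F [ 0.2  0.7 -1.5] M [-0.21 -0.04  0.01] w 0.131
block [([527.0, -52.0, -3.0], 0.56)]
dish [([522.0, -59.0, 81.0], 0.84), ([439.0, 258.0, -1.0], 0.33)]
ball_center [([522.0, -57.0, 87.0], 0.46), ([522.0, -60.0, 95.0], 0.42)]
```

View pics/k_wrist.png

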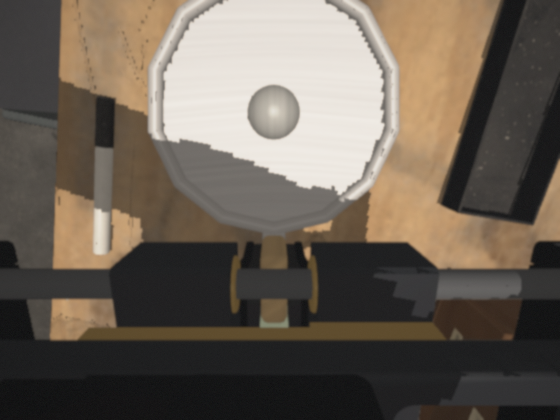

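View pics/k_sc.png

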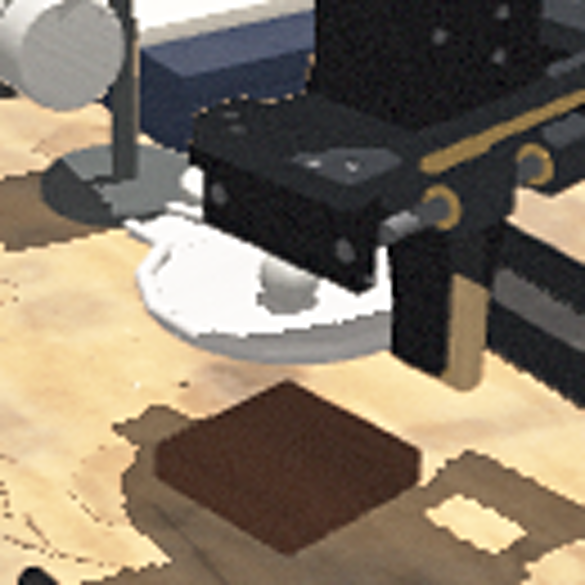

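```bash
cat > blk.py <<'E'
from ov import *
from scipy.optimize import minimize
def blockfit(s,verbose=False):
    im=s["pixels"].astype(int); b,g,r=im[...,0],im[...,1],im[...,2]
    L=im.sum(2); m=((L<200)&(L>45)&(r>b*1.35)&(r>g*1.2)).astype(np.uint8); roi=np.zeros_like(m); roi[238:286,270:338]=1; m*=roi
    m=cv2.morphologyEx(m,cv2.MORPH_OPEN,np.ones((3,3),np.uint8)); n,l,stt,_=cv2.connectedComponentsWithStats(m); m=(l==1+stt[1:,4].argmax()).astype(np.uint8)
    m=cv2.morphologyEx(m,cv2.MORPH_CLOSE,np.ones((5,5),np.uint8))
    SS=8; u0,v0=260,225;W,H=90,70
    M=cv2.resize(m[v0:v0+H,u0:u0+W].astype(np.float32),None,fx=SS,fy=SS,interpolation=1)
    M=(M>.5).astype(np.float32)
    def model(x):
        c=[(sx*40,sy*40,z) for sx in(-1,1) for sy in(-1,1) for z in(0,18)]
        q=proj(s,frame((x[0],x[1],0),x[2],c)); q=((q-[u0,v0]+.5)*SS-.5).astype(np.float32)
        h=cv2.convexHull(q); k=np.zeros_like(M); cv2.fillConvexPoly(k,(h*16).round().astype(np.int32),1.,shift=4); return k
    f=lambda x: np.abs(model(x)-M).sum()/SS**2
    best=min((minimize(f,[527,-54,y0],method="Nelder-Mead",options=dict(initial_simplex=[[527,-54,y0],[531,-54,y0],[527,-50,y0],[527,-54,y0+.05]],xatol=.02,fatol=.1)) for y0 in (.1,.17,.22)),key=lambda r:r.fun)
    return best.x,best.fun,m
E
python3 - <<'E'
from blk import *
s=load("k_side"); x,f,m=blockfit(s); print(x[:2].round(1),np.degrees(x[2]).round(2),f,m.sum())
C=[(frame((x[0],x[1],z),x[2],[(-40,-40,0),(-40,40,0),(40,40,0),(40,-40,0),(-40,-40,0)]),(0,255,0)) for z in (0,18)]
d=(524.3,-56.3); D=101.6
C+=[(circ(d,61.5,98),(0,180,255)),(circ((524.3,-57.5),12.5,98.6),(255,0,0))]
overlay(s,C,(240,370,160,290),4.5,"k_ov")
E
```

```text
[526.4 -54.5] 10.99 163.703125 1347
```

View pics/k_ov.png

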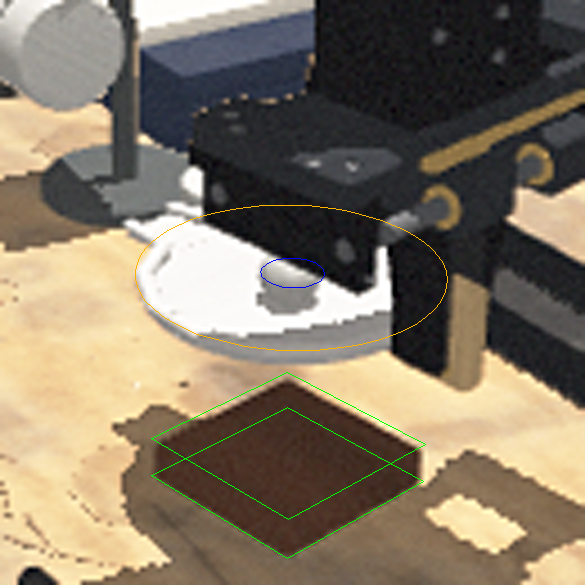

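```bash
python3 - <<'E'
from blk import *
s=load("k_side"); x,f,m=blockfit(s)
# subpixel edges: upscale gray, detect by threshold on red channel
crop=s["pixels"][238:290,268:342]
cv2.imwrite("pics/k_b.png",cv2.resize(crop,None,fx=10,fy=10,interpolation=0))
mm=cv2.resize(m[238:290,268:342]*255,None,fx=10,fy=10,interpolation=0); cv2.imwrite("pics/k_m.png",mm)
E
```

```text
(no output)
```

View pics/k_b.png

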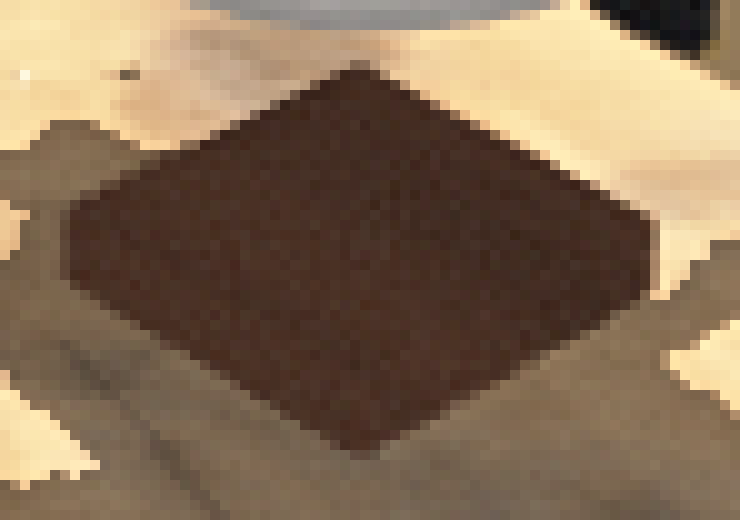

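View pics/k_m.png

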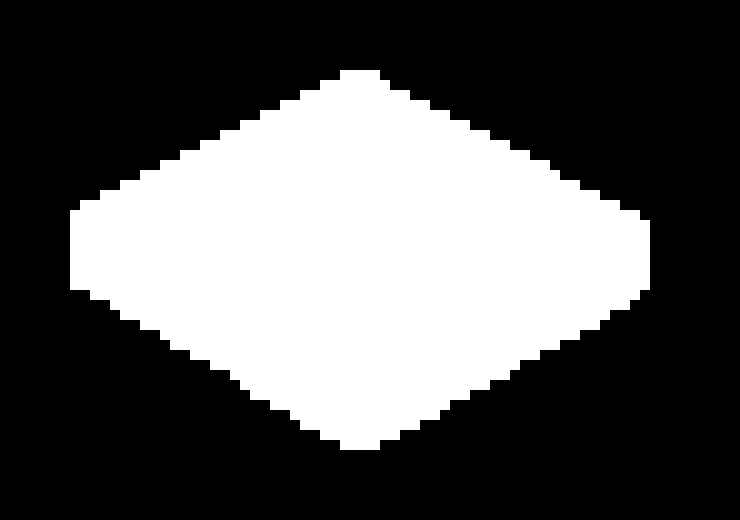

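```bash
python3 - <<'E'
from blk import *
x=(449.6,-69.1,117)
q=env.ik(x,rv(-79.4)); print(None if q is None else np.round(q,2))
env.move_l(x,rv(-79.4),rate=20)
s=st(); W=snap("wrist","l_wrist"); S=snap("side","l_side"); T=snap("top","l_top")
for n,p in (("w",W),("s",S),("t",T)):
  for k in ["dish","dish_middle","dish_lip","dish_grip","ball_center","block"]:
    print(n,k,[(np.round(r["position"],0).tolist(),round(r["p"],2)) for r in landmark_of(p,k)][:2])
st()
E
```

```text
[ 0.01  0.01  0.08  2.07 -0.    1.05 -1.29]
t 31.23 pos [449.6 -69.1 117. ] q [ 0.05  0.02  0.05  2.07 -0.    1.05 -1.29] F [ 0.5  1.1 -2.3] M [-0.07  0.35 -0.02] w 0.131
w dish [([570.0, -224.0, -0.0], 0.48)]
w dish_middle []
w dish_lip []
w dish_grip [([448.0, -63.0, 114.0], 0.73)]
w ball_center [([524.0, -50.0, 101.0], 0.86)]
w block [([523.0, -51.0, 100.0], 0.25)]
s dish [([523.0, -55.0, 81.0], 0.65)]
s dish_middle [([522.0, -54.0, 86.0], 0.95)]
s dish_lip []
s dish_grip [([446.0, -74.0, 115.0], 0.72), ([523.0, -54.0, 97.0], 0.48)]
s ball_center [([525.0, -57.0, 79.0], 0.73), ([527.0, -56.0, 100.0], 0.41)]
s block [([528.0, -50.0, -4.0], 0.57)]
t dish [([525.0, -50.0, 85.0], 0.7)]
t dish_middle [([522.0, -53.0, 88.0], 0.65)]
t dish_lip [([600.0, -43.0, 95.0], 0.84)]
t dish_grip []
t ball_center [([526.0, -54.0, 98.0], 0.62), ([571.0, -217.0, 3.0], 0.43)]
t block []
t 32.27 pos [449.6 -69.1 117. ] q [ 0.05  0.02  0.05  2.07 -0.    1.05 -1.29] F [ 0.1 -0.4 -1.7] M [-0.08  0.24  0.02] w 0.135
```

View pics/l_wrist.png

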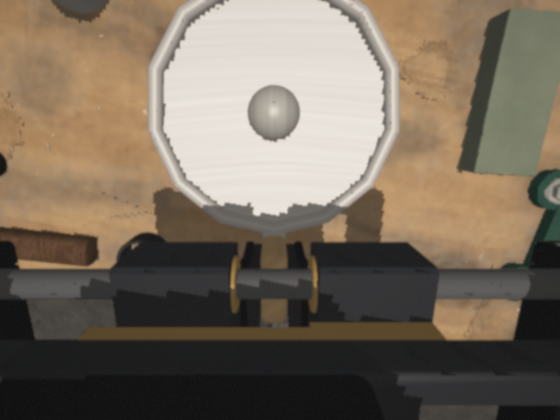

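View pics/l_side.png

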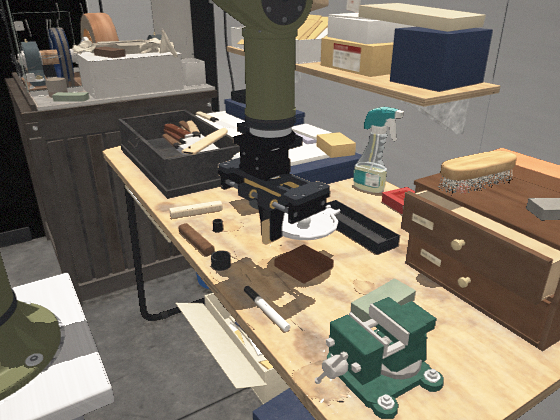

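View pics/l_top.png

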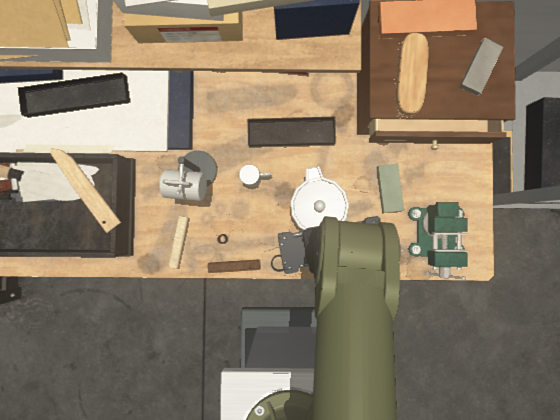

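```bash
python3 - <<'E'
from blk import *
s=load("l_side"); x,f,m=blockfit(s); print("block",x[:2].round(1),np.degrees(x[2]).round(2),f)
t=load("l_top"); f=lambda u,v,z: np.round(back(t,u,v,z),1)
cv2.imwrite("pics/l_tc.png",cv2.resize(t["pixels"][155:245,270:370],None,fx=6,fy=6,interpolation=2))
y=np.radians(10.6); d=(526.3,-54.8)
cv=[(circ(d,61.5,100),(0,180,0)),(frame((*d,82),y,[(61,-14,12),(80,-14,12),(80,14,12),(61,14,12)]),(255,0,0)),(circ(d,12.5,98.6),(0,0,255))]
overlay(t,cv,(270,370,155,245),6,"l_ovt"); 
C=[(frame((x[0],x[1],z),x[2],[(-40,-40,0),(-40,40,0),(40,40,0),(40,-40,0),(-40,-40,0)]),(0,255,0)) for z in (0,18)]
overlay(s,cv+C,(240,370,180,290),5,"l_ovs")
z=R.from_rotvec(env.observe()["eef_rot"]).as_matrix(); print(z[:,2].round(4), np.degrees(np.arctan2(z[1,1],z[0,1])))
E
```

```text
block [526.4 -54.5] 10.99 157.703125
[ 0. -0. -1.] -79.4022624610027
```

View pics/l_ovt.png

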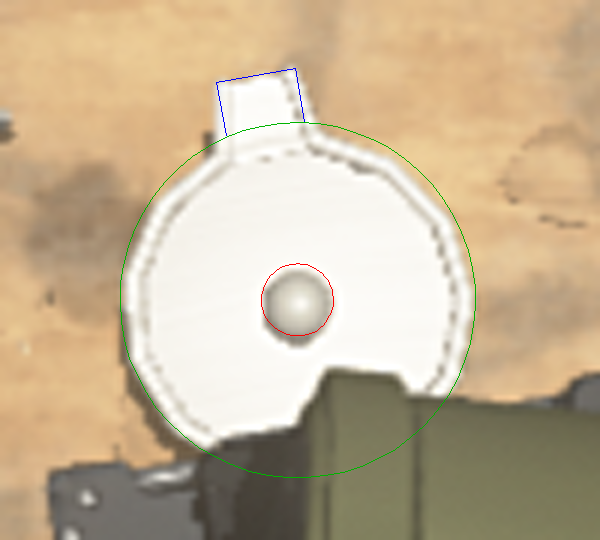

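View pics/l_ovs.png

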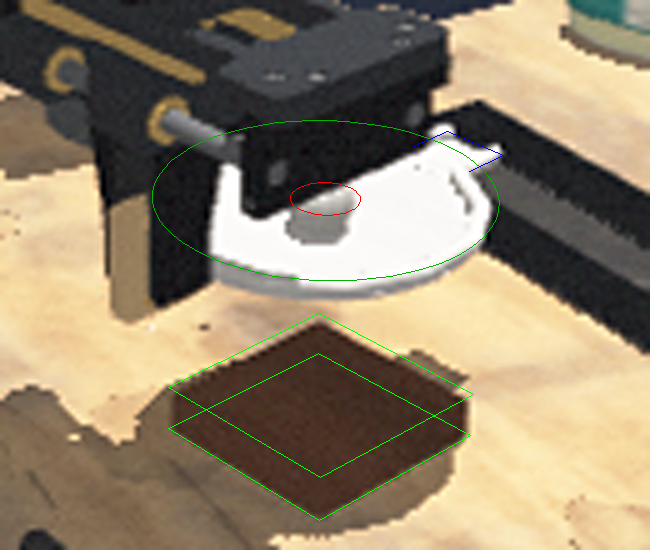

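```bash
python3 - <<'E'
from ov import *
env.pause(1.0)
t=snap("top","m_top"); cv2.imwrite("pics/m_c.png",np.hstack([cv2.resize(t["pixels"][145:215,150:220],None,fx=5,fy=5,interpolation=2),cv2.resize(t["pixels"][165:235,285:355],None,fx=5,fy=5,interpolation=2)])); st()
E
```

```text
t 33.33 pos [449.6 -69.1 117. ] q [ 0.05  0.02  0.05  2.07 -0.    1.05 -1.29] F [ 0.  -0.6 -2.3] M [-0.13  0.31 -0.01] w 0.134
```

View pics/m_c.png

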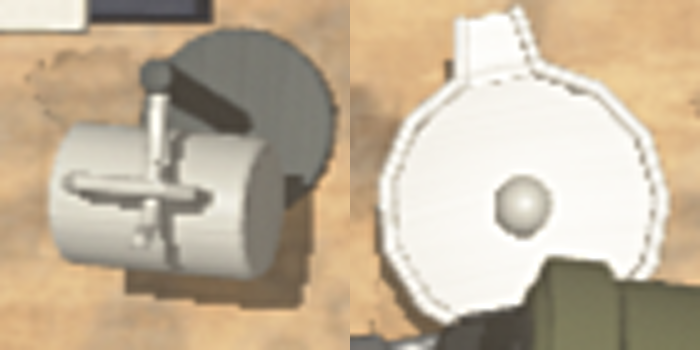

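The cup hangs by its handle on the rod, between the post and the upturned tip. The dish is steady and the ball is in its middle.

```bash
python3 -c "
from h import *
env.hand_in(); st()"
```

```text
the job is handed in; nothing more can be done
the job is handed in; nothing more can be done
```

I hung the cup by its handle on the hook. Then I lifted the dish by its grip, turned it a quarter turn clockwise and handed in at about 33 s, still holding it.

**Which cup:** there were two, the larger on the dish at top pixel (321, 207) and a smaller one at (249, 174). I took the larger. Its outline matched the given size, and it closed the jaws to 59.6 mm.

**Last checks before hand-in:**
- **Cup:** it hangs from the level rod, between the post and the upturned tip.
- **Dish:** in the top picture its centre and lip match the target outline. That puts it at about (526, -55) mm with its lip at about 10.6°, pointing at the card box. By the arm's lift from the block, its underside is about 64 mm clear of the block.
- **Level and ball:** the tool is exactly vertical. The dish and ball look the same to the wrist camera as before the lift, so there was no visible sag, and the ball is in the middle.
- **Block:** the side picture gives its centre at (526.4, -54.5) mm.

**Where measurements disagreed:**
- **Block angle:** the outline fit gave 11.0° and an edge estimate before the lift gave about 9.6°, so I aimed for 10.6°.
- **Sizes in the pictures:** the drawn outlines of the dish and block came out slightly larger than in the pictures, but well centred.
- **Position estimates:** the networks' positions for the dish and block scattered by up to about 5 mm around these values.

No contact stops triggered, and none of the surrounding things were touched as far as the pictures show.

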